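# Light up and inspect a valve seat through a loupe

### The arm

A 6-joint arm with a two-finger parallel gripper is mounted at the origin on the work surface. World frame = base frame: x ahead of the robot, y to its left, z up, the work surface at z = 0. Lengths are in mm, angles in rad, forces in N, time in s.
With the tool pointing down it reaches from about 425 to 950 mm from the base axis. Payload 14.7 kg.
Tool frame: the origin (TCP) lies at the very end of the fingers, on their centre line; the grasp point (between the pads) lies behind it (robot.tcp_to_grasp is the z of the grasp point in the tool frame, in mm); z points along the fingers, y is the line along which they close (so a half turn about z gives the same grasp; the last joint's range is limited). The gripper opens to 85 mm and grips with 20 to 120 N. Pads are 22 mm wide; open, the fingers measure 114 mm over their backs; the gripper's body (76 mm by 85 mm) begins 54 mm behind the grasp point. The pads swing forward as they close: fully open they stand 13 mm farther back than shut.
Start: joints at [1.232, 0.48, 1.596, -0, 1.065, -0.047], TCP at [186.965, 622.524, 231.297] pointing down, gripper open.
Joint ranges: [-2.75, 2.75], [-0.82, 2.05], [0.23, 2.67], [-1.56, 4.7], [0.09, 2.69], [-2.92, 2.92]. Speed limits (rad/s): [1.89, 1.89, 2.39, 3.01, 3.01, 3.01].

### API

Orientations are given as a unit quaternion [x, y, z, w].
In Python, from plant import status, cams, robot gives the robot as it stands.
- The arm moves only by the tool send_rows, never from a script. Its argument "rows" is a list of rows, each an object of numbers: "tx", "ty", "tz": the shift along the world's x, y, z in cm; "rx", "ry", "rz": the turn, a rotation vector about the world's x, y, z in degrees; "claw": the gripper's target within -1 to 1 (shut at 1, half-way at 0, fully open at -1). In form: [{"tx": .., "ty": .., "tz": .., "rx": .., "ry": .., "rz": .., "claw": ..}, ...]. A call has 1 to 10 rows; each row is the pose to reach, as a shift and turn from the pose commanded when the call began; what a row does not reach only later rows make up. A row lasts 1/12 s, in which the tool goes at most 41.7 mm and 7.16 degrees, less where a joint would pass 70% of its speed; a pose out of reach is approached as far as the arm can. A call with a gripper value outside its range is refused whole. The fingers move at their own pace and stop on an object; "squeeze" is the grip in N (left out, the last holds). Time passes only in rows, so rows that repeat a pose let the fingers close. It gives the time, the measured TCP pose, the force, the opening and the grip force at its end, in the units of the state.
- status.observe(): the state, without advancing time (a new reading comes with each control period).
- cams.grab_frame(name): name is "side" or "top"; returns the picture (480x640x3 uint8, red, green, blue); there is no depth.
- cams.camera_info(name): a dict with "K" (3x3 intrinsics, pixels), "R" (3x3) and "t" (3): a world point X has camera coordinates R X + t. Camera axes: x right, y down, z forward; pixel columns grow to the right and rows downward; lengths in mm; the calibration is good to about 2 mm. A picture is of the moment at which its call begins. camera_info takes no time and is no camera call.
- robot.finish_job(): hands the job in; it is judged then, once.
The state is a dict: "time_s": time; "qpos": joint angles; "dq": joint speeds; "tau": joint torques, N m; "eef_pos": TCP position; "tcp_rot": TCP orientation; "force": force on the tool from outside, world axes, zero at the start; "wrist_torque": the same for the moment, N m; "opening": finger opening in mm; "grip_force": force on a finger pad.
Only numpy, scipy, OpenCV 4.12 (cv2) and the standard library are available. Lean on these libraries where they do the work, as an engineer would, in place of code of your own. Each camera call takes 0.05 s, during which the arm holds its last target. There are 200 camera calls.

### The job

Wind the light's spring timer fully up to its stop by turning its wing key clockwise, regripping as often as needed; only then take the loupe from its rest. Hold it level, centred over the small steel valve seat on the lit plate, with the lens at the height of the pointer on the gauge post, and finish while still holding it there, still. Do not touch the valve seat, and leave the pointer's setting and the other things on the bench where they are.

Things in the scene. Friction and masses are not known exactly. Their poses are not given: they have to be found in the camera images.
- timer_key (a joint): Winding angle of the timer's key, rad: 0 unwound, 3.14 fully wound at its hard stop. Grows as the key turns clockwise seen from above. A spring pulls back, but the key stays where it is let go. Turning it takes at most 0.1 N m.
- key_grip (a point): Point to grip the key: centre of its wing, on its vertical axis. The wing is a steel bar 40 mm long (along this point's x axis), 9 mm thick (along y), 30 mm tall, from 62 to 92 mm above the bench, the grip point at 77 mm. A small dark pointer under the wing's -x end turns with it; fully wound, it points to the black tick on the timer's top.
- timer: Fixed grey timer box, 100 x 100 x 45 mm, with the wing key upright in the middle of its top. Origin: centre of its underside. The black tick lies on its +x side. It stands either left or right of the lit plate; the loupe's rest is on the other side.
- loupe: Loose hand loupe, 110 g, lying flat on its rest: black round frame 68 mm across with a 58 mm glass, and a straight square-section aluminium handle 14 mm wide and 14 mm tall that runs from 48 to 148 mm from the lens centre, along the loupe's -x axis; a 10 mm neck joins them. All is 14 mm thick. Origin: centre of the lens, at the underside; z up when it lies level. Its centre of mass is about 56 mm from the lens centre, at the front end of the handle.
- lens (a point): Centre of the loupe's lens, at mid thickness (7 mm above its underside). Same axes as the loupe.
- handle (a point): Point to grip on the loupe's handle, 80 mm from the lens centre, at mid thickness; x runs along the handle towards the lens. On the rest it lies 47 mm above the bench, free on both sides.
- loupe_rest: Fixed grey plastic rest: base plate 190 x 70 x 8 mm, with a round pad (62 mm across) under the lens and a small block (18 mm long, 30 mm wide) under the handle's tail, both with tops 40 mm above the bench and 130 mm apart. Origin: centre of the underside; x points from tail block to lens pad.
- stage: Fixed inspection stand: lit white plate in an aluminium frame, 175 x 130 mm, top 18 mm above the bench, with an upright 8 mm gauge post 85 mm from the origin along the stand's x axis (the far side from the robot), its top 148 mm above the bench. Origin: on the bench under the middle of the place for parts.
- focus_mark (a point): Tip of the thin dark horizontal pointer (6 mm thick, its tip 22 mm from the post axis) of the black sliding collar (26 mm across, 14 mm tall) on the gauge post; it points from the post over the plate. Its height is the focal height for the middle of the lens; it is set anywhere from 80 to 130 mm above the bench. The collar is stiff to slide.
- valve_seat: The part to inspect: loose turned stainless disc, 30 mm across, 12 mm tall with a stepped 22 mm top, lying on the plate within 15 mm of its middle in each direction. Origin: centre of its underside.
- seat_top (a point): Centre of the top face of the valve seat, 30 mm above the bench.
- sample_jar: Bystander: small amber jar, 40 mm across, 60 mm tall, beyond the stand. Origin: centre of its underside.
- beaker: Bystander: glass cup, 56 mm across, 70 mm tall, beyond the stand. Origin: centre of its underside.
- weight: Bystander: brass balance weight, 34 mm across, 46 mm tall, beyond the stand. Origin: centre of its underside.
Mind the look-alikes: they are no part of the job. What is shaped like the stage but purple or red is not meant.

How it is judged (in metres and radians):
On the way, in this order (a step that is already met when the one before it is completed fails the run):
1. the timer key is wound up to its stop (within 0.3 rad) (value of joint timer_key above 2.84 rad), for 0.2 s.
2. then the loupe is lifted off its rest in the gripper (contact force between loupe and loupe_rest below 0.05 N and height (world z) of lens above 0.055 m and contact force between the fingers and loupe above 1 N), for 0.2 s.
At the end, for the whole second after the job is handed in: Key within 0.3 rad of its stop; loupe held by the fingers alone, still, tilted under 0.14 rad, lens centre within 12 mm of the valve seat's axis and 7 mm of the pointer's height; valve seat (6 mm), pointer (5 mm) and bystanders (20 mm) where they were (value of joint timer_key above 2.84 rad and horizontal distance between lens and seat_top below 0.012 m and z of lens in the frame of focus_mark between -0.007 and 0.007 m and angle between loupe's own z axis and vertical below 0.14 rad and contact force between the fingers and loupe above 1 N and contact force between loupe and stage below 0.05 N and contact force between loupe and valve_seat below 0.05 N and contact force between loupe and loupe_rest below 0.05 N and contact force between loupe and timer below 0.05 N and linear speed of loupe below 0.02 m/s and angular speed of loupe below 0.15 rad/s and distance of focus_mark from where it was at the start of the episode below 0.005 m and distance of valve_seat from where it was at the start of the episode below 0.006 m and distance of each of sample_jar, beaker, weight from where it was at the start of the episode below 0.02 m); the arm keeps its last pose, push and grip.
It fails at once if the valve seat is touched by the loupe or the robot, or shifted by more than 6 mm (contact force between any of loupe, the arm, the fingers and valve_seat above 0.3 N or distance of valve_seat from where it was at the start of the episode above 0.006 m).
It fails at once if the pointer's setting is shifted by more than 5 mm (distance of focus_mark from where it was at the start of the episode above 0.005 m).
It fails at once if a bystander (jar, beaker, weight) is shifted by more than 20 mm or tipped over (distance of any of sample_jar, beaker, weight from where it was at the start of the episode above 0.02 m or angle between any of sample_jar, beaker, weight's own z axis and vertical above 0.5 rad).
It also fails if it takes over 69 s, if anything falls off the work surface, if the arm or the gripper's body presses on something with over 40 N, if the wrist force passes 120 N, or if a joint passes its speed limit or range.

## Working session

There is one attempt and no reset: what is moved stays moved. The work goes in short steps, Python scripts to look and compute and a tool call to move; the robot and the scene stay as the last step left them, time stands still between calls to the robot, and variables do not carry over. Pictures are saved under pics/ and viewed, at most 10 in all, crops included, and the job is handed in when it is done.

Besides the shell and the picture viewer there is one more tool, called after "Request:" as name(argument=value, ...) on one line, values as JSON. send_rows: Moves the arm, as the interface text tells. Its arguments: {"type":"object","properties":{"rows":{"type":"array","items":{"type":"object","properties":{"tx":{"type":"number"},"ty":{"type":"number"},"tz":{"type":"number"},"rx":{"type":"number"},"ry":{"type":"number"},"rz":{"type":"number"},"claw":{"type":"number"}}}},"squeeze":{"type":"number"}},"required":["rows"]}

```bash
mkdir -p pics; ls
python3 - <<'E'
from plant import status, cams, robot
import cv2
for n in("side","top"):
    im=cams.grab_frame(n); cv2.imwrite(f"pics/{n}0.png",im[:,:,::-1]); i=cams.camera_info(n); print(n,i)
print(status.observe(), robot.tcp_to_grasp)
E
```

```text
pics
side {'K': array([[520.24472462,   0.        , 321.94472328],
       [  0.        , 520.24472462, 235.05727597],
       [  0.        ,   0.        ,   1.        ]]), 'R': array([[-0.97671899, -0.21442239,  0.00656176],
       [-0.16208988,  0.71761097, -0.67731925],
       [ 0.14052362, -0.66261417, -0.73565996]]), 't': array([498.45906431, 157.44591703, 934.77421077])}
top {'K': array([[500.96168331,   0.        , 322.37880729],
       [  0.        , 500.96168331, 239.75364941],
       [  0.        ,   0.        ,   1.        ]]), 'R': array([[ 0.02031551, -0.99953717, -0.02264365],
       [-0.98386009, -0.01595931, -0.17822633],
       [ 0.17778247,  0.02589894, -0.98372895]]), 't': array([  7.44301142, 504.08724108, 991.46555882])}
{'time_s': 0.1, 'qpos': array([ 1.23239561e+00,  4.80787312e-01,  1.59679865e+00,  8.70953102e-06,
        1.06510383e+00, -4.65999379e-02]), 'dq': array([ 0.0035038 , -0.00030469, -0.00450569,  0.00100936, -0.00078557,
        0.00069414]), 'tau': array([ 1.67986622e-03, -9.52248716e+01, -4.31048799e+01, -3.20144909e-05,
        5.08395868e-03, -2.69247562e-05]), 'eef_pos': array([186.84612728, 622.18500423, 230.72931735]), 'tcp_rot': array([ 1.45385381e-01,  9.89374949e-01, -5.37708028e-04, -1.08687002e-04]), 'force': array([ 0.09177276,  0.10217301, -0.99431557]), 'wrist_torque': array([-0.04314457,  0.02207257, -0.0316988 ]), 'grip_force': 0.0, 'opening': 85.69121941552473} -18.700000000000003
```

View pics/top0.png

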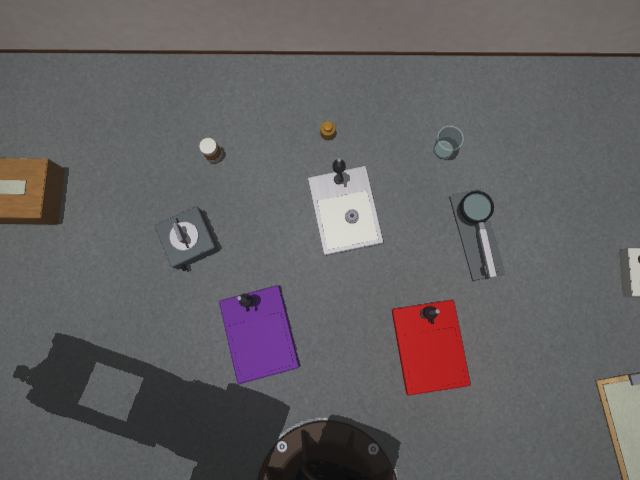

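View pics/side0.png

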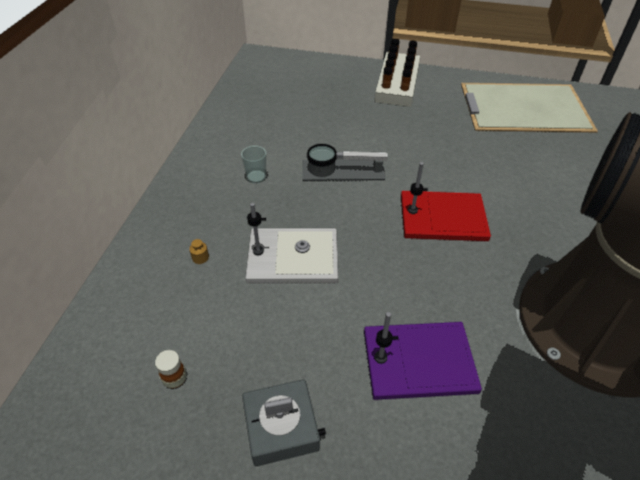

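Top view: the white stage is at (345,212), with lookalikes at purple (258,335) and red (431,347). Only the white one fits the description. The timer is at (186,237) and the loupe on its rest at (480,230). The valve seat is at (351,216), and the post with its collar is at (340,170), or (255,218) in the side view. I'll confirm in one enlarged crop.

Run:
```python
import cv2,numpy as np
t=cv2.imread("pics/top0.png"); s=cv2.imread("pics/side0.png")
r=lambda im,x,y,w,h,W,H: cv2.resize(im[y:y+h,x:x+w],(W,H),interpolation=cv2.INTER_CUBIC)
a=np.hstack([r(t,150,200,75,75,400,300) if 0 else r(t,140,200,100,75,400,300), r(t,295,150,100,75,400,300)])
b=np.hstack([r(s,230,380,100,75,400,300), r(s,230,195,100,75,400,300)])
cv2.imwrite("pics/crop1.png",np.vstack([a,b]))
```

```text
(no output)
```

View pics/crop1.png

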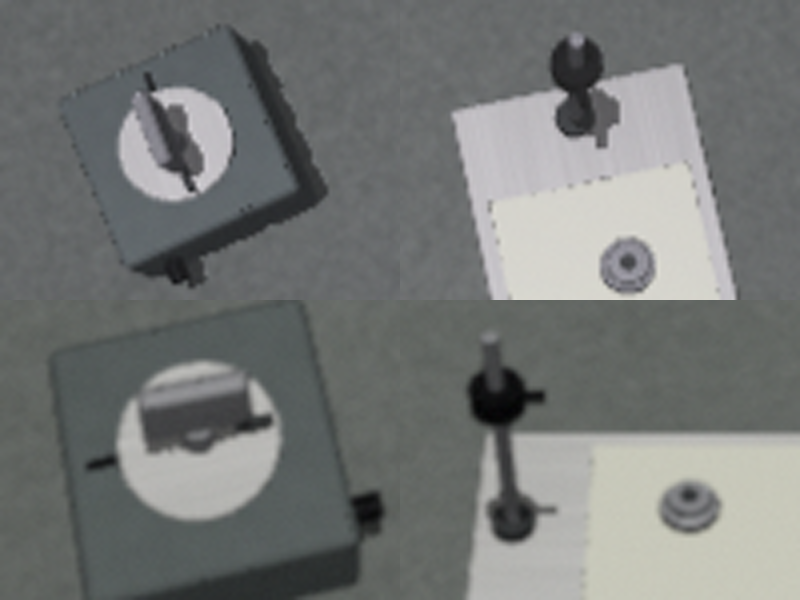

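The crop (4x) confirms the white stage as the target. Its seat is at top (352,215.5) and side (302.5,243), its collar at top (339,166) and side (254,219), and its pointer tip at side (266,219). The timer's tick is at top (177.5,220.5), and the wing's pointer is opposite it at (188,247), so the key is unwound.

```bash
cat > h.py <<'E'
import numpy as np,cv2
from plant import cams
I={n:cams.camera_info(n) for n in("side","top")}
def ray(n,u,v):
    i=I[n]; d=i["R"].T@np.linalg.solve(i["K"],[u,v,1.]); return -i["R"].T@i["t"],d
def onz(n,u,v,z):
    o,d=ray(n,u,v); return o+d*(z-o[2])/d[2]
def tri(a,b):
    A=[];B=[]
    (o1,d1),(o2,d2)=ray("top",*a),ray("side",*b)
    s=np.linalg.lstsq(np.c_[d1,-d2],o2-o1,rcond=None)[0]
    p,q=o1+d1*s[0],o2+d2*s[1]; return (p+q)/2,np.linalg.norm(p-q)
def proj(n,X):
    i=I[n]; c=i["K"]@(i["R"]@np.array(X,float)+i["t"]); return c[:2]/c[2]
E
python3 - <<'E'
from h import *
np.set_printoptions(precision=1,suppress=True)
print("wing top z92",onz("top",178.5,232.3,92),onz("side",278.5,401.75,92),tri((178.5,232.3),(278.5,401.75)))
print("disc z45",onz("top",184,236,45),onz("side",280,415,45))
print("tick",onz("top",177.5,220.5,45),onz("side",255,420.7,45)," ptr",onz("top",188,246.7,55),onz("side",297,410.5,55))
print("seat z30",onz("top",352,215.5,30),onz("side",302.5,243,30))
print("posttop",tri((339,160),(252.5,203.75)),"collar",tri((339.25,165.75),(254.25,219)))
t=cv2.imread("pics/top0.png");s=cv2.imread("pics/side0.png")
for n,im,box in(("top",t,(445,180,510,290)),("side",s,(295,135,395,185))):
    x0,y0,x1,y1=box; c=im[y0:y1,x0:x1]; g=cv2.cvtColor(c,cv2.COLOR_BGR2GRAY)
    for nm,m in(("dark",g<28),("light",g>125)):
        k,l,st,ce=cv2.connectedComponentsWithStats(m.astype(np.uint8))
        for j in range(1,k):
            if st[j,4]<40: continue
            pts=np.argwhere(l==j)[:,::-1].astype(np.float32)+[x0,y0]
            r=cv2.minAreaRect(pts.astype(np.float32)); print(n,nm,st[j,4],r)
            z=54 if nm=="light" or 1 else 0
            print("  ",[onz(n,*p,54)[:2] for p in cv2.boxPoints(r)], onz(n,*r[0],54))
E
```

```text
wing top z92 [505.9 302.6  92. ] [505.8 309.1  92. ] (array([507.4, 305.4,  83.4]), np.float64(0.19622682050730228))
disc z45 [507.2 305.6  45. ] [506.5 308.   45. ]
tick [540.1 321.7  45. ] [539.9 324.3  45. ]  ptr [483.1 292.7  55. ] [482.3 300.1  55. ]
seat z30 [559.8 -44.6  30. ] [559.  -43.1  30. ]
posttop (array([641.5, -14.7, 145.8]), np.float64(0.48773602235212477)) collar (array([642.8, -15.6, 106.1]), np.float64(1.649842109535096))
top light 341 ((486.96282958984375, 249.62124633789062), (55.002288818359375, 6.450497627258301), 77.27564239501953)
   [array([ 541.3, -301.4]), array([ 544.5, -314.3]), array([ 434.5, -334.4]), array([ 431.4, -321.8])] [ 487.4 -318.1   54. ]
side dark 169 ((321.5, 155.0), (22.0, 27.0), 90.0)
   [array([ 613.9, -321. ]), array([ 553.5, -334.8]), array([ 538. , -258.1]), array([ 595.8, -244.9])] [ 575.1 -288.8   54. ]
side light 221 ((362.5406188964844, 153.44386291503906), (49.0791015625, 4.688840866088867), 2.2025980949401855)
   [array([ 539.3, -297.6]), array([ 542.2, -314.2]), array([ 432.7, -332.2]), array([ 430.9, -315.4])] [ 486.2 -314.8   54. ]
```

Request:
send_rows(rows=[{"tx": 16, "ty": -15.8, "tz": -3, "rz": 21, "claw": -1}, {"tx": 32, "ty": -31.6, "tz": -6, "rz": 42.7, "claw": -1}, {"tx": 32, "ty": -31.6, "tz": -6, "rz": 42.7, "claw": -1}, {"tx": 32, "ty": -31.6, "tz": -6, "rz": 42.7, "claw": -1}, {"tx": 32, "ty": -31.6, "tz": -6, "rz": 42.7, "claw": -1}, {"tx": 32, "ty": -31.6, "tz": -6, "rz": 42.7, "claw": -1}, {"tx": 32, "ty": -31.6, "tz": -6, "rz": 42.7, "claw": -1}, {"tx": 32, "ty": -31.6, "tz": -6, "rz": 42.7, "claw": -1}, {"tx": 32, "ty": -31.6, "tz": -6, "rz": 42.7, "claw": -1}, {"tx": 32, "ty": -31.6, "tz": -6, "rz": 42.7, "claw": -1}], squeeze=40)

```text
invalid input
```

Request:
send_rows(rows=[{"tx": 16, "ty": -15.8, "tz": -3, "rx": 0, "ry": 0, "rz": 21, "claw": -1}, {"tx": 32, "ty": -31.6, "tz": -6, "rx": 0, "ry": 0, "rz": 42.7, "claw": -1}, {"tx": 32, "ty": -31.6, "tz": -6, "rx": 0, "ry": 0, "rz": 42.7, "claw": -1}, {"tx": 32, "ty": -31.6, "tz": -6, "rx": 0, "ry": 0, "rz": 42.7, "claw": -1}, {"tx": 32, "ty": -31.6, "tz": -6, "rx": 0, "ry": 0, "rz": 42.7, "claw": -1}, {"tx": 32, "ty": -31.6, "tz": -6, "rx": 0, "ry": 0, "rz": 42.7, "claw": -1}, {"tx": 32, "ty": -31.6, "tz": -6, "rx": 0, "ry": 0, "rz": 42.7, "claw": -1}, {"tx": 32, "ty": -31.6, "tz": -6, "rx": 0, "ry": 0, "rz": 42.7, "claw": -1}, {"tx": 32, "ty": -31.6, "tz": -6, "rx": 0, "ry": 0, "rz": 42.7, "claw": -1}, {"tx": 32, "ty": -31.6, "tz": -6, "rx": 0, "ry": 0, "rz": 42.7, "claw": -1}], squeeze=40)

```text
time_s: 0.93
eef_pos: [468.3, 344.2, 178.4]
tcp_rot: [-0.225, 0.974, -0.0, -0.0]
force: [0.2, 0.5, 0.2]
opening: 85.5
grip_force: 0.0
```

Request:
send_rows(rows=[{"tx": 2.6, "ty": -2.6, "tz": -1, "rx": 0, "ry": 0, "rz": 0, "claw": -1}, {"tx": 2.6, "ty": -2.6, "tz": -1, "rx": 0, "ry": 0, "rz": 0, "claw": -1}, {"tx": 2.6, "ty": -2.6, "tz": -1, "rx": 0, "ry": 0, "rz": 0, "claw": -1}, {"tx": 2.6, "ty": -2.6, "tz": -1, "rx": 0, "ry": 0, "rz": 0, "claw": -1}])

```text
time_s: 1.27
eef_pos: [493.1, 319.7, 168.5]
tcp_rot: [-0.224, 0.975, -0.0, -0.0]
force: [0.4, 0.4, 0.2]
opening: 85.5
grip_force: 0.0
```

Run:
```python
from plant import status,cams
import cv2,numpy as np
im=cams.grab_frame("side")[:,:,::-1]
cv2.imwrite("pics/s1.png",cv2.resize(im[300:465,200:420],(800,600),interpolation=cv2.INTER_CUBIC))
o=status.observe();print(o['time_s'],o['eef_pos'],o['qpos'],o['tcp_rot'])
```

```text
1.3167 [492.72452199 320.29743222 168.69978808] [ 5.24721315e-01  4.64130383e-01  1.80501423e+00  2.27041082e-04
  8.72873375e-01 -1.49993067e+00] [-2.24914077e-01  9.74378574e-01  2.07355769e-05 -2.28820485e-04]
```

View pics/s1.png

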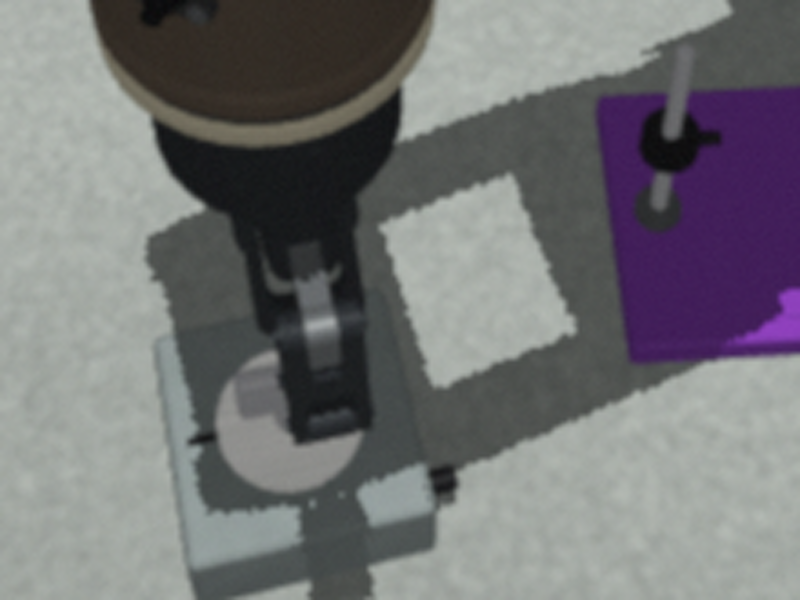

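The fingertips sit above the timer disc, at about side px (291,418). The wing shows just past them, so I'll shift 14 mm in x and y, then go down and close.

Request:
send_rows(rows=[{"tx": 1.4, "ty": -1.4, "tz": 0, "rx": 0, "ry": 0, "rz": 0, "claw": -1}, {"tx": 1.4, "ty": -1.4, "tz": -4, "rx": 0, "ry": 0, "rz": 0, "claw": -1}, {"tx": 1.4, "ty": -1.4, "tz": -7, "rx": 0, "ry": 0, "rz": 0, "claw": -1}, {"tx": 1.4, "ty": -1.4, "tz": -9, "rx": 0, "ry": 0, "rz": 0, "claw": -1}, {"tx": 1.4, "ty": -1.4, "tz": -10.8, "rx": 0, "ry": 0, "rz": 0, "claw": -1}, {"tx": 1.4, "ty": -1.4, "tz": -10.8, "rx": 0, "ry": 0, "rz": 0, "claw": -1}, {"tx": 1.4, "ty": -1.4, "tz": -10.8, "rx": 0, "ry": 0, "rz": 0, "claw": 1}, {"tx": 1.4, "ty": -1.4, "tz": -10.8, "rx": 0, "ry": 0, "rz": 0, "claw": 1}, {"tx": 1.4, "ty": -1.4, "tz": -10.8, "rx": 0, "ry": 0, "rz": 0, "claw": 1}, {"tx": 1.4, "ty": -1.4, "tz": -10.8, "rx": 0, "ry": 0, "rz": 0, "claw": 1}], squeeze=30)

```text
time_s: 2.15
eef_pos: [507.9, 306.5, 62.1]
tcp_rot: [-0.225, 0.974, 0.0, 0.001]
force: [0.4, -0.7, 0.6]
opening: 38.7
grip_force: 0.0
```

Request:
send_rows(rows=[{"tx": 0, "ty": 0, "tz": 0, "rx": 0, "ry": 0, "rz": 0, "claw": 1}, {"tx": 0, "ty": 0, "tz": 0, "rx": 0, "ry": 0, "rz": 0, "claw": 1}, {"tx": 0, "ty": 0, "tz": 0, "rx": 0, "ry": 0, "rz": 0, "claw": 1}, {"tx": 0, "ty": 0, "tz": 0, "rx": 0, "ry": 0, "rz": 0, "claw": 1}])

```text
time_s: 2.48
eef_pos: [507.1, 306.9, 61.5]
tcp_rot: [-0.225, 0.974, 0.001, 0.0]
force: [-8.0, 9.7, 10.0]
opening: 8.3
grip_force: 30.7
```

Request:
send_rows(rows=[{"tx": -0.05, "ty": 0.06, "tz": 0, "rx": 0, "ry": 0, "rz": 0, "claw": 1}, {"tx": -0.05, "ty": 0.06, "tz": 0, "rx": 0, "ry": 0, "rz": -6, "claw": 1}, {"tx": -0.05, "ty": 0.06, "tz": 0, "rx": 0, "ry": 0, "rz": -12, "claw": 1}, {"tx": -0.05, "ty": 0.06, "tz": 0, "rx": 0, "ry": 0, "rz": -18, "claw": 1}, {"tx": -0.05, "ty": 0.06, "tz": 0, "rx": 0, "ry": 0, "rz": -24, "claw": 1}, {"tx": -0.05, "ty": 0.06, "tz": 0, "rx": 0, "ry": 0, "rz": -30, "claw": 1}])

```text
time_s: 2.98
eef_pos: [507.0, 307.0, 61.6]
tcp_rot: [0.038, 0.999, 0.0, 0.0]
force: [-3.5, 3.4, 9.8]
opening: 8.2
grip_force: 30.9
```

Run:
```python
from plant import status
o=status.observe();print(o['eef_pos'],o['wrist_torque'],o['force'],o['opening'],o['qpos'])
```

```text
[507.00074218 307.01767826  61.55014746] [0.51373825 0.63106885 0.129032  ] [-3.4982269   3.42435685  9.78681678] 8.206706623840358 [ 4.93092247e-01  6.15800769e-01  1.86666213e+00  6.76847019e-04
  6.58052832e-01 -1.00276016e+00]
```

Force is low and turning works. Continue.

Request:
send_rows(rows=[{"tx": 0, "ty": 0, "tz": 0, "rx": 0, "ry": 0, "rz": -6, "claw": 1}, {"tx": 0, "ty": 0, "tz": 0, "rx": 0, "ry": 0, "rz": -12, "claw": 1}, {"tx": 0, "ty": 0, "tz": 0, "rx": 0, "ry": 0, "rz": -18, "claw": 1}, {"tx": 0, "ty": 0, "tz": 0, "rx": 0, "ry": 0, "rz": -24, "claw": 1}, {"tx": 0, "ty": 0, "tz": 0, "rx": 0, "ry": 0, "rz": -30, "claw": 1}, {"tx": 0, "ty": 0, "tz": 0, "rx": 0, "ry": 0, "rz": -36, "claw": 1}, {"tx": 0, "ty": 0, "tz": 0, "rx": 0, "ry": 0, "rz": -42, "claw": 1}, {"tx": 0, "ty": 0, "tz": 0, "rx": 0, "ry": 0, "rz": -48, "claw": 1}, {"tx": 0, "ty": 0, "tz": 0, "rx": 0, "ry": 0, "rz": -54, "claw": 1}, {"tx": 0, "ty": 0, "tz": 0, "rx": 0, "ry": 0, "rz": -60, "claw": 1}])

```text
time_s: 3.82
eef_pos: [506.9, 307.0, 61.5]
tcp_rot: [0.532, 0.847, 0.001, -0.0]
force: [-3.8, 4.1, 9.6]
opening: 8.7
grip_force: 31.0
```

Request:
send_rows(rows=[{"tx": 0, "ty": 0, "tz": 0, "rx": 0, "ry": 0, "rz": -6, "claw": 1}, {"tx": 0, "ty": 0, "tz": 0, "rx": 0, "ry": 0, "rz": -12, "claw": 1}, {"tx": 0, "ty": 0, "tz": 0, "rx": 0, "ry": 0, "rz": -18, "claw": 1}, {"tx": 0, "ty": 0, "tz": 0, "rx": 0, "ry": 0, "rz": -24, "claw": 1}, {"tx": 0, "ty": 0, "tz": 0, "rx": 0, "ry": 0, "rz": -30, "claw": 1}, {"tx": 0, "ty": 0, "tz": 0, "rx": 0, "ry": 0, "rz": -36, "claw": 1}, {"tx": 0, "ty": 0, "tz": 0, "rx": 0, "ry": 0, "rz": -42, "claw": 1}, {"tx": 0, "ty": 0, "tz": 0, "rx": 0, "ry": 0, "rz": -48, "claw": 1}, {"tx": 0, "ty": 0, "tz": 0, "rx": 0, "ry": 0, "rz": -54, "claw": 1}, {"tx": 0, "ty": 0, "tz": 0, "rx": 0, "ry": 0, "rz": -60, "claw": 1}])

```text
time_s: 4.65
eef_pos: [506.9, 307.1, 61.5]
tcp_rot: [0.884, 0.467, 0.0, -0.0]
force: [-5.7, 5.5, 9.5]
opening: 8.7
grip_force: 31.0
```

Request:
send_rows(rows=[{"tx": 0, "ty": 0, "tz": 0, "rx": 0, "ry": 0, "rz": -5, "claw": 1}, {"tx": 0, "ty": 0, "tz": 0, "rx": 0, "ry": 0, "rz": -10, "claw": 1}, {"tx": 0, "ty": 0, "tz": 0, "rx": 0, "ry": 0, "rz": -15, "claw": 1}, {"tx": 0, "ty": 0, "tz": 0, "rx": 0, "ry": 0, "rz": -20, "claw": 1}, {"tx": 0, "ty": 0, "tz": 0, "rx": 0, "ry": 0, "rz": -24, "claw": 1}, {"tx": 0, "ty": 0, "tz": 0, "rx": 0, "ry": 0, "rz": -27, "claw": 1}, {"tx": 0, "ty": 0, "tz": 0, "rx": 0, "ry": 0, "rz": -27, "claw": 1}, {"tx": 0, "ty": 0, "tz": 0, "rx": 0, "ry": 0, "rz": -27, "claw": 1}])

```text
time_s: 5.32
eef_pos: [506.9, 307.2, 61.5]
tcp_rot: [0.968, 0.25, 0.0, -0.0]
force: [-4.9, 5.9, 8.8]
opening: 8.6
grip_force: 31.0
```

Run:
```python
from plant import status
o=status.observe();print(o['eef_pos'],o['wrist_torque'],o['force'],o['opening'],o['qpos'],o['tcp_rot'])
```

```text
[506.86880704 307.16594092  61.4912024 ] [0.9870959  0.8110532  0.02334605] [-4.87212747  5.91701985  8.77632002] 8.573781448444038 [4.93257787e-01 6.15881923e-01 1.86670658e+00 1.09511807e-03
 6.58018402e-01 1.55816729e+00] [ 9.68288129e-01  2.49835435e-01  3.98958551e-04 -4.42751903e-04]
```

Request:
send_rows(rows=[{"tx": 0, "ty": 0, "tz": 0, "rx": 0, "ry": 0, "rz": -3, "claw": 1}, {"tx": 0, "ty": 0, "tz": 0, "rx": 0, "ry": 0, "rz": -5, "claw": 1}, {"tx": 0, "ty": 0, "tz": 0, "rx": 0, "ry": 0, "rz": -5, "claw": 1}, {"tx": 0, "ty": 0, "tz": 0, "rx": 0, "ry": 0, "rz": -5, "claw": 1}])

```text
time_s: 5.65
eef_pos: [507.0, 307.2, 61.5]
tcp_rot: [0.978, 0.208, 0.001, -0.0]
force: [-2.9, 5.6, 8.8]
opening: 8.8
grip_force: 39.1
```

Run:
```python
from plant import status
o=status.observe();print(o['eef_pos'],o['wrist_torque'],o['force'],o['opening'],o['tcp_rot'])
```

```text
[506.96373583 307.1595079   61.52051544] [0.98102683 0.75830727 0.75615178] [-2.87420622  5.5939081   8.83716619] 8.829366584632535 [ 9.78142899e-01  2.07932914e-01  5.08098762e-04 -3.38870836e-04]
```

The stop is reached: the wrist torque jumped to 0.76 N m. Relieve, release, lift and look.

Request:
send_rows(rows=[{"tx": 0, "ty": 0, "tz": 0, "rx": 0, "ry": 0, "rz": 2.5, "claw": 1}, {"tx": 0, "ty": 0, "tz": 0, "rx": 0, "ry": 0, "rz": 2.5, "claw": -1}, {"tx": 0, "ty": 0, "tz": 0, "rx": 0, "ry": 0, "rz": 2.5, "claw": -1}, {"tx": 0, "ty": 0, "tz": 0, "rx": 0, "ry": 0, "rz": 2.5, "claw": -1}, {"tx": 0, "ty": 0, "tz": 0, "rx": 0, "ry": 0, "rz": 2.5, "claw": -1}, {"tx": 0, "ty": 0, "tz": 3, "rx": 0, "ry": 0, "rz": 2.5, "claw": -1}, {"tx": 0, "ty": 0, "tz": 7, "rx": 0, "ry": 0, "rz": 2.5, "claw": -1}, {"tx": 0, "ty": 0, "tz": 11, "rx": 0, "ry": 0, "rz": 2.5, "claw": -1}, {"tx": 0, "ty": -1, "tz": 15, "rx": 0, "ry": 0, "rz": 2.5, "claw": -1}, {"tx": 0, "ty": -4, "tz": 17, "rx": 0, "ry": 0, "rz": 2.5, "claw": -1}])

```text
time_s: 6.48
eef_pos: [508.5, 269.1, 235.4]
tcp_rot: [0.973, 0.23, 0.003, -0.001]
force: [1.3, -0.6, 0.6]
opening: 85.4
grip_force: 0.0
```

Request:
send_rows(rows=[{"tx": -1, "ty": -4, "tz": 1, "rx": 0, "ry": 0, "rz": 0, "claw": -1}, {"tx": -2, "ty": -8, "tz": 1, "rx": 0, "ry": 0, "rz": 0, "claw": -1}, {"tx": -3, "ty": -12, "tz": 1, "rx": 0, "ry": 0, "rz": 0, "claw": -1}, {"tx": -4, "ty": -16, "tz": 1, "rx": 0, "ry": 0, "rz": 0, "claw": -1}, {"tx": -5, "ty": -20, "tz": 1, "rx": 0, "ry": 0, "rz": 0, "claw": -1}, {"tx": -5, "ty": -24, "tz": 1, "rx": 0, "ry": 0, "rz": 0, "claw": -1}, {"tx": -5, "ty": -24, "tz": 1, "rx": 0, "ry": 0, "rz": 0, "claw": -1}, {"tx": -5, "ty": -24, "tz": 1, "rx": 0, "ry": 0, "rz": 0, "claw": -1}])

```text
time_s: 7.15
eef_pos: [456.7, 24.4, 240.9]
tcp_rot: [0.974, 0.227, 0.0, 0.0]
force: [-0.1, 0.4, 0.1]
opening: 85.6
grip_force: 0.0
```

Run:
```python
from plant import status,cams
import cv2,numpy as np
t=cams.grab_frame("top")[:,:,::-1]; s=cams.grab_frame("side")[:,:,::-1]
cv2.imwrite("pics/t2.png",t);cv2.imwrite("pics/s2.png",s)
r=lambda im,x,y,w,h: cv2.resize(im[y:y+h,x:x+w],(400,300),interpolation=cv2.INTER_CUBIC)
cv2.imwrite("pics/c2.png",np.vstack([np.hstack([r(t,140,200,100,75),r(s,230,380,100,75)]),np.hstack([r(t,420,180,133,100),r(s,295,130,100,75)])]))
o=status.observe();print(o['eef_pos'],o['qpos'],o['tcp_rot'])
```

```text
[456.89519137  26.60274278 240.79659191] [-8.26519921e-03  1.98919306e-01  2.00739148e+00  2.61177215e-04
  9.35186840e-01  1.10140639e+00] [ 9.73555740e-01  2.28449574e-01  7.10240814e-05 -9.08671003e-05]
```

View pics/c2.png

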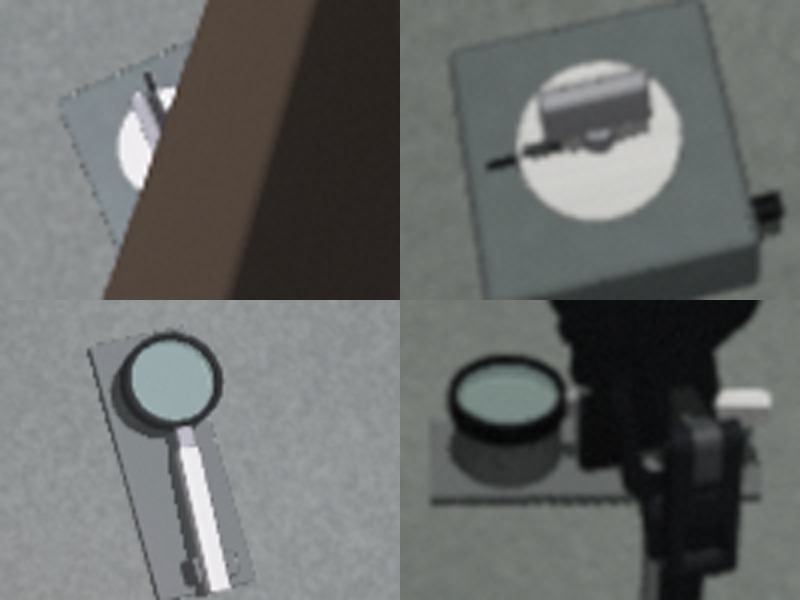

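The key pointer now meets the tick (side crop, 490–560,155), so it is fully wound. The lens is at top px (477.7,207), and the handle runs down to (492.5,276).

Run:
```python
from h import *
np.set_printoptions(precision=1,suppress=True)
L=onz("top",477.7,207,54); print("lens",L,"side",onz("side",322,154,54))
a=onz("top",420+191/3,180+147/3,54);b=onz("top",420+219/3,180+288/3,54);print(a,b)
for p,q in((a,b),(L,b)):
    d=p-q; yaw=np.degrees(np.arctan2(d[1],d[0])); print(yaw,np.linalg.norm(d))
d=(L-b)/np.linalg.norm(L-b); print("grip",L-80*d, "tail",b)
# blob handle
t=cv2.imread("pics/t2.png"); g=cv2.cvtColor(t,cv2.COLOR_BGR2GRAY)
m=np.zeros_like(g); m[222:285,470:505]=(g[222:285,470:505]>190)
p=np.argwhere(m)[:,::-1].astype(np.float32); r=cv2.minAreaRect(p);print(r,[onz("top",*c,54)[:2] for c in cv2.boxPoints(r)],onz("top",*r[0],54))
```

```text
lens [ 576.1 -302.5   54. ] side [ 574.8 -292.6   54. ]
[ 530. -313.   54.] [ 433.8 -328.1   54. ]
8.919246715619625 97.33768276962579
10.203141985372069 144.5671482410192
grip [ 497.4 -316.6   54. ] tail [ 433.8 -328.1   54. ]
((487.6202697753906, 252.24697875976562), (48.70912170410156, 6.324634552001953), 77.27564239501953) [array([ 529.5, -303.8]), array([ 532.6, -316.5]), array([ 435.4, -334.3]), array([ 432.3, -321.8])] [ 482.  -319.2   54. ]
```

Request:
send_rows(rows=[{"tx": 0.5, "ty": -4, "tz": -1, "rx": 0, "ry": 0, "rz": -2, "claw": -1}, {"tx": 1, "ty": -8, "tz": -2, "rx": 0, "ry": 0, "rz": -4, "claw": -1}, {"tx": 1.5, "ty": -12, "tz": -3, "rx": 0, "ry": 0, "rz": -8, "claw": -1}, {"tx": 2, "ty": -16, "tz": -4, "rx": 0, "ry": 0, "rz": -12, "claw": -1}, {"tx": 2.5, "ty": -20, "tz": -5, "rx": 0, "ry": 0, "rz": -16, "claw": -1}, {"tx": 3, "ty": -24, "tz": -6, "rx": 0, "ry": 0, "rz": -16, "claw": -1}, {"tx": 3.5, "ty": -28, "tz": -7, "rx": 0, "ry": 0, "rz": -16, "claw": -1}, {"tx": 4.2, "ty": -31.5, "tz": -8, "rx": 0, "ry": 0, "rz": -16, "claw": -1}, {"tx": 4.2, "ty": -34.1, "tz": -9, "rx": 0, "ry": 0, "rz": -16, "claw": -1}, {"tx": 4.2, "ty": -34.1, "tz": -10, "rx": 0, "ry": 0, "rz": -16, "claw": -1}])

```text
time_s: 8.08
eef_pos: [500.5, -317.9, 139.9]
tcp_rot: [0.996, 0.091, 0.001, 0.001]
force: [-0.8, -0.2, 0.1]
opening: 85.1
grip_force: 0.0
```

Request:
send_rows(rows=[{"tx": 0, "ty": 0, "tz": 0, "rx": 0, "ry": 0, "rz": 0, "claw": -1}, {"tx": 0, "ty": 0, "tz": 0, "rx": 0, "ry": 0, "rz": 0, "claw": -1}, {"tx": 0, "ty": 0, "tz": 0, "rx": 0, "ry": 0, "rz": 0, "claw": -1}])

```text
time_s: 8.33
eef_pos: [499.3, -312.8, 141.0]
tcp_rot: [0.996, 0.092, -0.0, -0.0]
force: [0.3, 1.1, 0.2]
opening: 85.4
grip_force: 0.0
```

Request:
send_rows(rows=[{"tx": 0, "ty": -0.15, "tz": -3, "rx": 0, "ry": 0, "rz": 0, "claw": -1}, {"tx": 0, "ty": -0.15, "tz": -6, "rx": 0, "ry": 0, "rz": 0, "claw": -1}, {"tx": 0, "ty": -0.15, "tz": -9, "rx": 0, "ry": 0, "rz": 0, "claw": -1}, {"tx": 0, "ty": -0.15, "tz": -11.2, "rx": 0, "ry": 0, "rz": 0, "claw": -1}, {"tx": 0, "ty": -0.15, "tz": -11.2, "rx": 0, "ry": 0, "rz": 0, "claw": -1}, {"tx": 0, "ty": -0.15, "tz": -11.2, "rx": 0, "ry": 0, "rz": 0, "claw": 1}, {"tx": 0, "ty": -0.15, "tz": -11.2, "rx": 0, "ry": 0, "rz": 0, "claw": 1}, {"tx": 0, "ty": -0.15, "tz": -11.2, "rx": 0, "ry": 0, "rz": 0, "claw": 1}, {"tx": 0, "ty": -0.15, "tz": -11.2, "rx": 0, "ry": 0, "rz": 0, "claw": 1}, {"tx": 0, "ty": -0.15, "tz": -11.2, "rx": 0, "ry": 0, "rz": 0, "claw": 1}], squeeze=50)

```text
time_s: 9.17
eef_pos: [499.4, -316.4, 30.0]
tcp_rot: [0.996, 0.091, 0.001, 0.001]
force: [0.9, -0.2, 0.5]
opening: 25.8
grip_force: 0.0
```

Request:
send_rows(rows=[{"tx": 0, "ty": 0, "tz": 0, "rx": 0, "ry": 0, "rz": 0, "claw": 1}, {"tx": 0, "ty": 0, "tz": 0, "rx": 0, "ry": 0, "rz": 0, "claw": 1}, {"tx": 0, "ty": 0, "tz": 0, "rx": 0, "ry": 0, "rz": 0, "claw": 1}, {"tx": 0, "ty": 0, "tz": 0, "rx": 0, "ry": 0, "rz": 0, "claw": 1}])

```text
time_s: 9.5
eef_pos: [499.2, -316.3, 29.7]
tcp_rot: [0.996, 0.091, 0.0, 0.0]
force: [-0.8, 1.6, 12.7]
opening: 13.0
grip_force: 48.8
```

Request:
send_rows(rows=[{"tx": 0, "ty": 0, "tz": 0.5, "rx": 0, "ry": 0, "rz": 0, "claw": 1}, {"tx": 0, "ty": 0, "tz": 1.5, "rx": 0, "ry": 0, "rz": 0, "claw": 1}, {"tx": 0, "ty": 0, "tz": 2.5, "rx": 0, "ry": 0, "rz": 0, "claw": 1}, {"tx": 0, "ty": 0, "tz": 3.5, "rx": 0, "ry": 0, "rz": 0, "claw": 1}, {"tx": 0, "ty": 0, "tz": 4.5, "rx": 0, "ry": 0, "rz": 0, "claw": 1}, {"tx": 0, "ty": 0, "tz": 5.5, "rx": 0, "ry": 0, "rz": 0, "claw": 1}, {"tx": 0, "ty": 0, "tz": 6.2, "rx": 0, "ry": 0, "rz": 0, "claw": 1}, {"tx": 0, "ty": 0, "tz": 6.2, "rx": 0, "ry": 0, "rz": 0, "claw": 1}, {"tx": 0, "ty": 0, "tz": 6.2, "rx": 0, "ry": 0, "rz": 0, "claw": 1}])

```text
time_s: 10.25
eef_pos: [499.0, -316.2, 91.3]
tcp_rot: [0.996, 0.091, 0.0, 0.0]
force: [-0.2, -0.5, -1.9]
opening: 13.2
grip_force: 49.1
```

Request:
send_rows(rows=[{"tx": -0.2, "ty": 2, "tz": 0, "rx": 0, "ry": 0, "rz": 0, "claw": 1}, {"tx": -0.4, "ty": 5, "tz": 0, "rx": 0, "ry": 0, "rz": 0, "claw": 1}, {"tx": -0.6, "ty": 8, "tz": 0, "rx": 0, "ry": 0, "rz": 0, "claw": 1}, {"tx": -0.8, "ty": 11, "tz": 0, "rx": 0, "ry": 0, "rz": 0, "claw": 1}, {"tx": -1, "ty": 14, "tz": 0, "rx": 0, "ry": 0, "rz": 0, "claw": 1}, {"tx": -1.2, "ty": 17, "tz": 0, "rx": 0, "ry": 0, "rz": 0, "claw": 1}, {"tx": -1.4, "ty": 20, "tz": 0, "rx": 0, "ry": 0, "rz": 0, "claw": 1}, {"tx": -1.6, "ty": 22.5, "tz": 0, "rx": 0, "ry": 0, "rz": 0, "claw": 1}, {"tx": -1.8, "ty": 24.5, "tz": 0, "rx": 0, "ry": 0, "rz": 0, "claw": 1}, {"tx": -1.9, "ty": 25.8, "tz": 0, "rx": 0, "ry": 0, "rz": 0, "claw": 1}])

```text
time_s: 11.08
eef_pos: [478.8, -56.0, 90.2]
tcp_rot: [0.996, 0.092, -0.001, -0.0]
force: [-0.1, -1.3, -0.4]
opening: 12.6
grip_force: 49.1
```

Request:
send_rows(rows=[{"tx": 0, "ty": 0, "tz": 0, "rx": 0, "ry": 0, "rz": 0, "claw": 1}, {"tx": 0, "ty": 0, "tz": 0, "rx": 0, "ry": 0, "rz": 0, "claw": 1}, {"tx": 0, "ty": 0, "tz": 0, "rx": 0, "ry": 0, "rz": 0, "claw": 1}, {"tx": 0, "ty": 0, "tz": 0, "rx": 0, "ry": 0, "rz": 0, "claw": 1}])

```text
time_s: 11.42
eef_pos: [479.9, -58.8, 90.6]
tcp_rot: [0.996, 0.091, -0.0, 0.0]
force: [0.8, -0.5, -0.7]
opening: 13.6
grip_force: 49.1
```

Run:
```python
from plant import status,cams
import cv2,numpy as np
t=cams.grab_frame("top")[:,:,::-1]; s=cams.grab_frame("side")[:,:,::-1]
cv2.imwrite("pics/t3.png",t);cv2.imwrite("pics/s3.png",s)
r=lambda im,x,y,w,h: cv2.resize(im[y:y+h,x:x+w],(400,600),interpolation=cv2.INTER_CUBIC)
cv2.imwrite("pics/c3.png",np.hstack([r(t,305,145,80,120),r(s,240,165,80,120)]))
o=status.observe();print(o['eef_pos'],o['tcp_rot'],o['force'],o['grip_force'])
```

```text
[479.8443339  -58.73716001  90.63924438] [ 9.95867752e-01  9.08153097e-02 -3.01713652e-05 -1.50295169e-06] [ 0.49646375  0.24852581 -1.34018195] 49.12282884120941
```

View pics/c3.png

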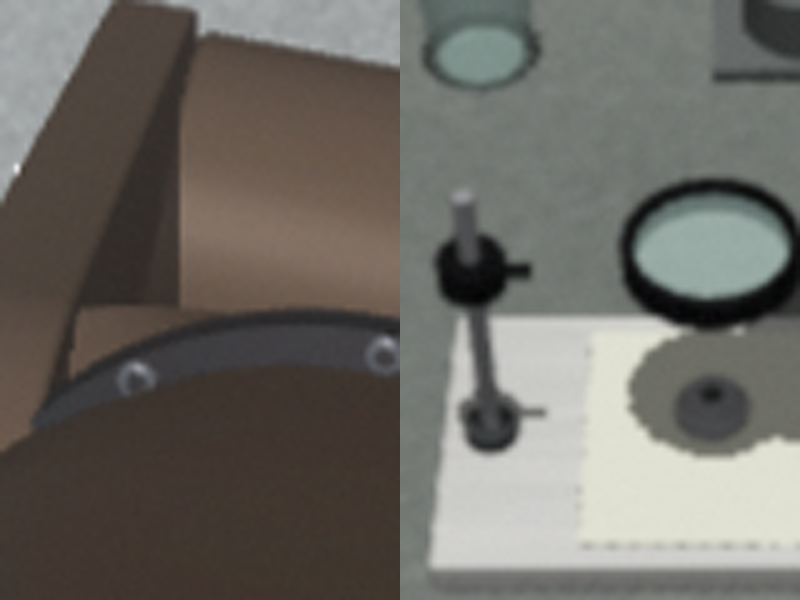

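Run:
```python
from h import *
np.set_printoptions(precision=1,suppress=True)
P=onz("side",252.4,203.7,148);Pt=onz("top",339,160,148);print("post",P,Pt)
for nm,X in(("side",P),("top",Pt)):
  for z in (100,104,108,112):
    c=[X[0],X[1],z]; t=[X[0]-21.6,X[1]-4.3,z]
    print(nm,z,"collar side",proj("side",c),"top",proj("top",c),"tip side",proj("side",t))
s=cv2.imread("pics/s3.png");g=cv2.cvtColor(s,cv2.COLOR_BGR2GRAY)
x0,y0=360,195
m=np.zeros_like(g);m[198:233,362:405]=0
m[198:234,362:402]=0
x=slice(362,402)
sub=g[196:234,240+44:240+84]; print((sub<40).astype(int).sum(1)); 
d=(sub<40); ys,xs=np.nonzero(d); print("frame px bbox",xs.min()+284,xs.max()+284,ys.min()+196,ys.max()+196)
# predicted silhouette of the frame
for L in([558,-44.5,108],):
    a=np.linspace(0,6.283,90);q=np.array([proj("side",[L[0]+34*np.cos(i),L[1]+34*np.sin(i),L[2]+h]) for i in a for h in(-7,7)])
    print("pred bbox",q.min(0),q.max(0)); print("seat proj",proj("side",[559.4,-43.5,30]), "J z",proj("side",[558,-44.5,112])-proj("side",[558,-44.5,108]),"Jx",proj("side",[562,-44.5,108])-proj("side",[558,-44.5,108]),"Jy",proj("side",[558,-40.5,108])-proj("side",[558,-44.5,108]))
cv2.imwrite("pics/c4.png",cv2.resize(s[180:270,240:360],(800,600),interpolation=cv2.INTER_CUBIC))
```

```text
post [640.6 -12.6 148. ] [641.  -14.7 148. ]
side 100 collar side [254.8 222.5] top [337.7 168.2] tip side [266.7 222.7]
side 104 collar side [254.6 221. ] top [337.7 167.6] tip side [266.6 221.2]
side 108 collar side [254.4 219.4] top [337.8 166.9] tip side [266.4 219.7]
side 112 collar side [254.2 217.9] top [337.8 166.3] tip side [266.2 218.1]
top 100 collar side [254.9 221.7] top [338.8 168. ] tip side [266.8 221.9]
top 104 collar side [254.7 220.1] top [338.8 167.4] tip side [266.7 220.4]
top 108 collar side [254.5 218.6] top [338.8 166.7] tip side [266.5 218.8]
top 112 collar side [254.3 217.1] top [338.8 166.1] tip side [266.3 217.3]
[ 0  0  0  0  0  6 15 13  8  7  7  6  4  4  4  4  4  2  2  3  3  4  5  6
  8 11 12 15 19 30 28 24 18 12  3  0  0  0]
frame px bbox 285 319 201 230
pred bbox [283.8 199.1] [320.7 230.5]
seat proj [302.4 242.8] J z [-0.  -1.5] Jx [-2.1 -0.3] Jy [-0.5  1.5]
```

View pics/c4.png

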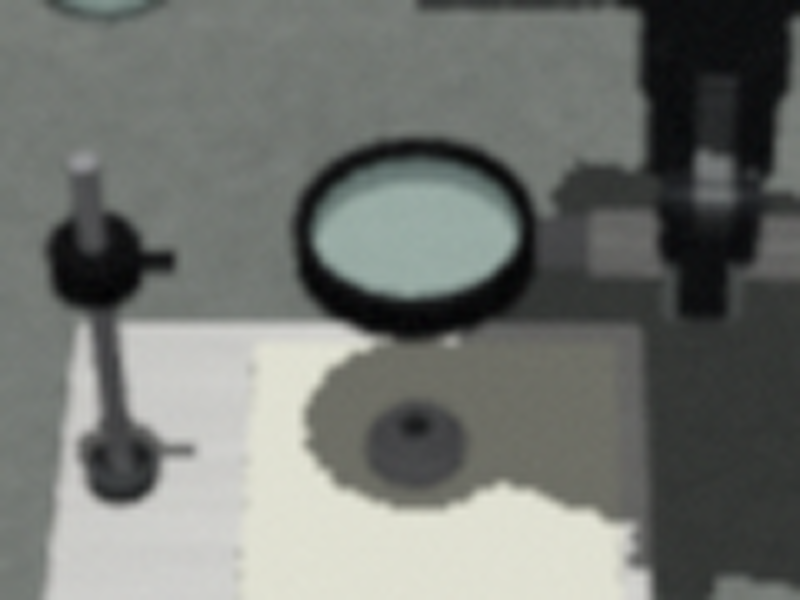

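The side crop shows the lens frame centred at about px (302.1,215.6), directly above the seat (302,246). The pointer tip row of 219.3 gives z≈108, and the lens is at z≈107. I'll nudge 1 mm up and 1 mm forward, settle, and hand in.

Request:
send_rows(rows=[{"tx": 0.1, "ty": 0, "tz": 0.1, "rx": 0, "ry": 0, "rz": 0, "claw": 1}, {"tx": 0.1, "ty": 0, "tz": 0.1, "rx": 0, "ry": 0, "rz": 0, "claw": 1}, {"tx": 0.1, "ty": 0, "tz": 0.1, "rx": 0, "ry": 0, "rz": 0, "claw": 1}, {"tx": 0.1, "ty": 0, "tz": 0.1, "rx": 0, "ry": 0, "rz": 0, "claw": 1}, {"tx": 0.1, "ty": 0, "tz": 0.1, "rx": 0, "ry": 0, "rz": 0, "claw": 1}, {"tx": 0.1, "ty": 0, "tz": 0.1, "rx": 0, "ry": 0, "rz": 0, "claw": 1}, {"tx": 0.1, "ty": 0, "tz": 0.1, "rx": 0, "ry": 0, "rz": 0, "claw": 1}, {"tx": 0.1, "ty": 0, "tz": 0.1, "rx": 0, "ry": 0, "rz": 0, "claw": 1}])

```text
time_s: 12.18
eef_pos: [480.8, -58.0, 91.8]
tcp_rot: [0.996, 0.091, -0.0, 0.0]
force: [-0.5, 0.3, -1.3]
opening: 13.3
grip_force: 49.1
```

```bash
python3 -c "
from plant import robot,status
o=status.observe();print(o['eef_pos'],o['grip_force'])
print(robot.finish_job())"
```

```text
[480.77394184 -57.9639743   91.75401989] 49.12374258041382
the job is handed in; nothing more can be done
None
```

I wound the timer to its stop and handed the job in at about 12 s, with the loupe held still over the valve seat; I estimate its lens within about 2 mm of the seat's axis and pointer height, but no verdict came back.

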